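Stand the humidity logger inside the conditioning chamber and shut it

ROBOT

A 6-joint arm with a two-finger parallel gripper is mounted at the origin on the work surface. World frame = base frame: x ahead of the robot, y to its left, z up, the work surface at z = 0. Lengths are in m, angles in rad, forces in N, time in s.
With the tool pointing down it reaches from about 0.35 to 0.85 m from the base axis. Payload 8.1 kg.
Tool frame: the origin (TCP) lies at the very end of the fingers, on their centre line; the grasp point (between the pads) lies 19 mm behind it; z points along the fingers, y is the line along which they close (so a half turn about z gives the same grasp; the last joint's range is limited). The gripper opens to 85 mm and grips with 20 to 120 N. Pads are 22 mm wide; open, the fingers measure 114 mm over their backs; the gripper's body (76 mm by 85 mm) begins 54 mm behind the grasp point. The pads swing forward as they close: fully open they stand 13 mm farther back than shut.
Start: joints at [1.216, 0.13, 1.488, -0, 1.523, -0.085], TCP at [0.16, 0.578, 0.231] pointing down, gripper open.
Joint ranges: [-2.96, 2.96], [-0.89, 2.26], [0.02, 2.5], [-1.34, 4.48], [0, 2.73], [-2.66, 2.66]. Speed limits (rad/s): [2.39, 2.39, 2.79, 3.14, 3.14, 3.14].

INTERFACE

Orientations are given as a unit quaternion [x, y, z, w].
In Python, from plant import env gives the robot as it stands.
- The arm moves only by the shell command python3 shift.py [OPENING] [FORCE], which reads ROWS from standard input. ROWS is one flat JSON list of numbers that holds 1 to 5 rows one after another, with no inner brackets; each row has 6 numbers: dx, dy, dz in units of 50 mm, then a rotation vector rx, ry, rz in rad; each row is the pose to reach, as a shift and turn from the pose commanded when the command began, along the tool's axes at that moment; what a row does not reach only later rows make up. A row lasts 1/12 s, in which the tool goes at most 0.0417 m and 0.125 rad, less where a joint would pass 70% of its speed; a pose out of reach is approached as far as the arm can. OPENING is the finger opening in m, set as the command begins (- or left out keeps the last). The fingers move at their own pace and stop on an object; FORCE is the grip in N (left out, the last holds). Time passes only in rows, so rows that do not move let the fingers close. It prints the time, the measured TCP pose, the force, the opening and the grip force at its end. Input that does not fit is refused with a message, and nothing moves.
- env.observe(): the state, without advancing time (a new reading comes with each control period).
- env.capture(name): name is "scene" or "side" or "wrist"; returns a dict with "pixels" (384x512x3 uint8, blue, green, red), "fx", "fy", "cx", "cy" (pixels), "k1" (the pictures are not rectified: a ray, as slopes to the right and down, at radius r is drawn at 1 + k1 r^2 times it, then the intrinsics apply), "extrinsics" (4x4, takes a point from world to camera coordinates). Camera axes: x right, y down, z forward; pixel columns grow to the right and rows downward; lengths in m; the calibration is good to about 2 mm. A picture is of the moment at which its call begins. There is no depth.
- env.close_job(): hands the job in; it is judged then, once.
The state is a dict: "time": time; "joint_pos": joint angles; "joint_velocities": joint speeds; "joint_torque": joint torques, N m; "position": TCP position; "ee_rot": TCP orientation; "ft_force": force on the tool from outside, world axes, zero at the start; "ft_torque": the same for the moment, N m; "width": finger opening in m; "grip_force": force on a finger pad.
Only numpy, scipy, OpenCV 4.12 (cv2) and the standard library are available. Lean on these libraries where they do the work, as an engineer would, in place of code of your own. Each camera call takes 0.05 s, during which the arm holds its last target. There are 200 camera calls.

TASK

Put the humidity logger into the clear paper-conditioning chamber through the open mouth in its roof: its round foot is wider than the mouth, so lean it to get it through without forcing it, then right it inside and set it down gently so that it stands upright on the chamber floor, and let go. Then slide the blue shutter fully closed over the mouth. Leave the jar, the steel weight and the brush where they are.

Things in the scene. Friction and masses are not known exactly. Their poses are not given: they have to be found in the camera images.
- chamber: Fixed clear box 240 (x) x 190 (y) x 150 mm high, walls 5 mm, left or right on the bench. White inner floor at z = 8 mm; yellow roof 142 to 150 mm up, low rails (7 mm) along its two y edges. Roof mouth: x = -51 to +27, y = -75 to +75 mm. Inside 230 x 180 mm. Origin: centre of the underside, on the bench; z up; its -x side faces roughly to the robot.
- mouth (a point): Centre of the mouth, at the height of the roof's top (x = -12, y = 0, z = 150 mm of the chamber). Axes as the chamber's: the 78 mm width lies along x, the 150 mm length along y.
- shutter (a joint): Slide of the blue shutter, in m: 0 = fully closed at its stop, grows as it slides to the chamber's +x, 0.100 = open stop. Starts at 0.086 to 0.098, clear of the mouth. Friction about 1 N; stays where left. The shutter is a plate 90 (x) x 174 (y) x 4 mm on the roof, its top 155 mm above the bench.
- shutter_knob (a point): Point on the axis of the shutter's black square knob, 181 mm above the bench. The knob is 18 x 18 mm (sides along the chamber's x and y) and stands from 155 to 191 mm above the bench. Closed, this point is straight above the mouth's centre; open, it is the joint value further to +x.
- logger: Loose humidity logger, 0.15 to 0.3 kg, 130 mm tall, upright on the bench at the start: blue round foot 90 mm wide and 18 mm thick, 10 mm steel mast, white square head 28 x 28 mm (sides along its x, y) from 86 to 130 mm up. The head may be gripped firmly (45 N). Origin: centre of the foot's underside; z up the mast. Standing in the chamber its top is 4 mm below the roof.
- paste_jar: Closed paste jar, 66 mm in diameter, 85 mm tall, standing on the bench. Origin: centre of its underside. To be left alone.
- weight: Dark steel paper weight 50 x 50 x 30 mm, lying on the bench. Origin: centre of its underside. To be left alone.
- paste_brush: Flat paste brush lying on the bench along its x, about 175 mm long, 50 mm wide, 12 mm high, white handle to -x. Origin: where the handle meets the ferrule, on the bench. To be left alone.

How it is judged:
By the outcome, as a careful person would: the job done as asked, in the order asked, and still so for the second after the job is handed in, with the robot touching nothing.
It also fails if it takes over 58 s, if anything falls off the work surface, if the arm or the gripper's body presses on something with over 40 N, if the wrist force passes 120 N, or if a joint passes its speed limit or range.

## Working session

There is one attempt and no reset: what is moved stays moved. The work goes in short steps, Python scripts to look and compute and a shell command to move; the robot and the scene stay as the last step left them, time stands still between calls to the robot, and variables do not carry over. Pictures are saved under pics/ and viewed, at most 10 in all, crops included, and the job is handed in when it is done.

```bash
ls; mkdir -p pics
cat > h.py <<'E'
import numpy as np, cv2, pickle
from scipy.spatial.transform import Rotation as R
def snap(name,tag):
    from plant import env
    c=env.capture(name); pickle.dump(c,open(f'pics/{tag}.pkl','wb')); cv2.imwrite(f'pics/{tag}.png',c['pixels']); return c
def load(tag): return pickle.load(open(f'pics/{tag}.pkl','rb'))
def ray(c,u,v):
    K=np.array([[c['fx'],0,c['cx']],[0,c['fy'],c['cy']],[0,0,1.]])
    p=cv2.undistortPoints(np.array([[[u,v]]],float),K,np.array([c['k1'],0,0,0.]))[0,0]
    E=np.array(c['extrinsics']); Rm=E[:3,:3]; o=-Rm.T@E[:3,3]
    d=Rm.T@np.array([p[0],p[1],1]); return o,d/np.linalg.norm(d)
def atz(c,u,v,z):
    o,d=ray(c,u,v); return o+d*(z-o[2])/d[2]
def tri(*cuv):
    A=np.zeros((3,3));b=np.zeros(3);L=[ray(*q) for q in cuv]
    for o,d in L:
        P=np.eye(3)-np.outer(d,d);A+=P;b+=P@o
    p=np.linalg.solve(A,b); return p,[float(np.linalg.norm((np.eye(3)-np.outer(d,d))@(p-o))) for o,d in L]
def proj(c,P):
    E=np.array(c['extrinsics']);q=(E[:3,:3]@np.atleast_2d(P).T).T+E[:3,3];s=q[:,:2]/q[:,2:]
    s=s*(1+c['k1']*(s**2).sum(1,keepdims=True)); return s*[c['fx'],c['fy']]+[c['cx'],c['cy']]
E
python3 - <<'E'
from h import *
import cv2
a=snap('scene','s0');b=snap('side','d0');w=snap('wrist','w0')
cv2.imwrite('pics/all0.png',cv2.resize(np.vstack([a['pixels'],b['pixels']]),None,fx=.78,fy=.78))
for c in(a,b,w):
    E=np.array(c['extrinsics']);print(-E[:3,:3].T@E[:3,3],E[2,:3],c['fx'],c['k1'])
E
```

```text
(no output)
```

View pics/all0.png

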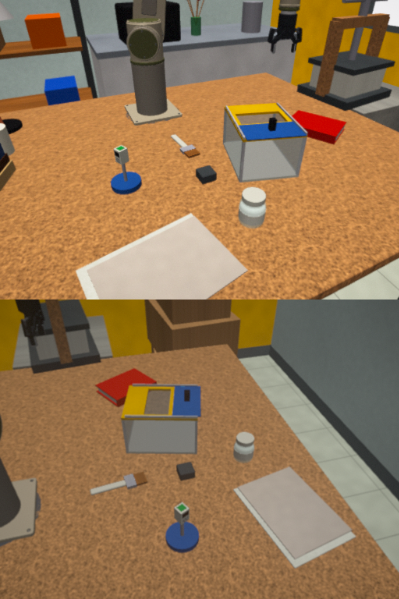

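Run:
```python
from h import *
def tile(t,x,y,w,h,step=10):
    s=400/w; im=cv2.resize(load(t)['pixels'][y:y+h,x:x+w],(400,300),interpolation=cv2.INTER_CUBIC)
    for u in range(-(-x//step)*step,x+w,step):
        cv2.line(im,(int((u-x+.5)*s),0),(int((u-x+.5)*s),4),(0,0,255),1); cv2.putText(im,str(u),(int((u-x)*s)-8,14),0,.33,(0,0,255),1)
    for v in range(-(-y//step)*step,y+h,step):
        cv2.line(im,(0,int((v-y+.5)*s)),(4,int((v-y+.5)*s)),(0,0,255),1); cv2.putText(im,str(v),(5,int((v-y+.5)*s)+4),0,.33,(0,0,255),1)
    return im
cv2.imwrite('pics/c1.png',np.vstack([np.hstack([tile('s0',278,125,120,90),tile('s0',125,175,100,75)]),np.hstack([tile('d0',150,105,116,87),tile('d0',190,250,92,69)])]))
```

```text
(no output)
```

View pics/c1.png

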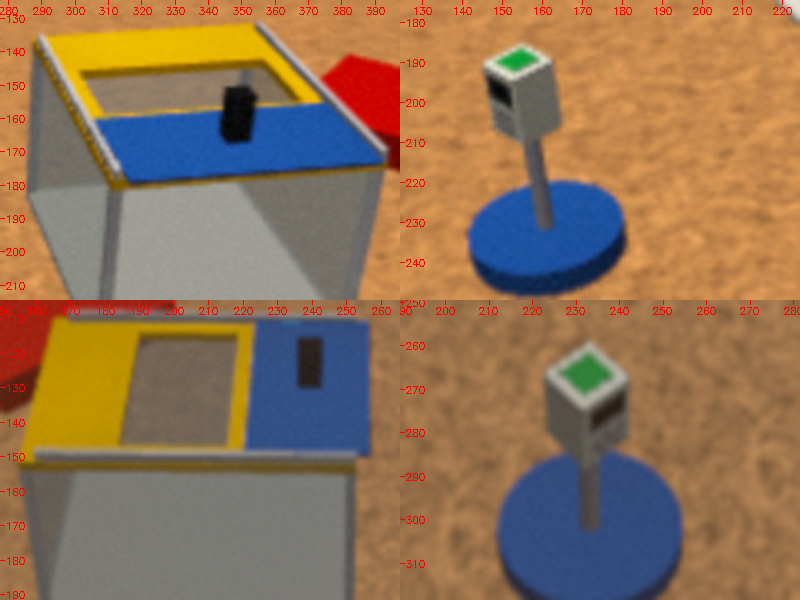

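```bash
cat > fit.py <<'E'
from h import *
from scipy.optimize import least_squares
s,d=load('s0'),load('d0')
T={1:(s,278,125,120,0,0),2:(s,125,175,100,400,0),3:(d,150,105,116,0,300),4:(d,190,250,92,400,300)}
def q(t,x,y):
    c,x0,y0,w,ox,oy=T[t];k=400/w; return c,x0+(x-ox)/k-.5,y0+(y-oy)/k-.5
P=lambda n,*a:print(n,np.round(tri(*a)[0],4),np.round(tri(*a)[1],4))
P('m--',q(1,80,72)),0
E
sed -i '$d' fit.py
cat >> fit.py <<'E'
P('m -+',q(1,265,62),q(3,138,335)); P('m --',q(1,80,72),q(3,119,446)); P('m ++',q(1,302,100),q(3,238,335)); P('m +-',q(1,104,114),q(3,228,447))
P('knobtop',q(1,239,91),q(3,311,347))
P('head',q(2,518,60),q(4,587,374)); P('mastfoot',q(2,545,228),q(4,590,528))
P('hL/x',q(2,485,67),q(4,588,342));P('h',q(2,524,46),q(4,546,376)) 
obs=[((-.051,.075),q(1,265,62)),((-.051,.075),q(3,138,335)),((-.051,-.075),q(1,80,72)),((-.051,-.075),q(3,119,446)),((.027,.075),q(1,302,100)),((.027,.075),q(3,238,335)),((.027,-.075),q(1,104,114)),((.027,-.075),q(3,228,447))]
def res(p):
    r=[]
    for (x,y),(c,u,v) in obs:
        a=p[2];X=[p[0]+x*np.cos(a)-y*np.sin(a),p[1]+x*np.sin(a)+y*np.cos(a),p[3]]
        r+=list(proj(c,X)[0]-[u,v])
    return np.array(r)
f=least_squares(res,[.6,.2,0,.15],loss='soft_l1');print('chamber',f.x,np.round(res(f.x),1))
for c,u,v in[q(2,545,228),q(4,590,528)]:print('foot',atz(c,u,v,.018))
for c,u,v in[q(2,518,60),q(4,587,374)]:print('head',atz(c,u,v,.130))
for c,u,v in[q(4,588,342),q(4,546,376),q(4,628,378),q(4,588,408)]:print('hc',atz(c,u,v,.130))
for c,u,v in[q(2,485,67),q(2,524,46),q(2,551,62),q(2,513,80)]:print('hcS',atz(c,u,v,.130))
E
python3 fit.py
```

```text
m -+ [0.5068 0.3058 0.1462] [0.0001 0.0001]
m -- [0.467  0.1612 0.1485] [0. 0.]
m ++ [0.5817 0.2802 0.1504] [0.0005 0.0005]
m +- [0.5417 0.1369 0.151 ] [0.0002 0.0002]
knobtop [0.6175 0.191  0.1899] [0.0012 0.0012]
head [ 0.4939 -0.2225  0.1298] [0.0004 0.0004]
mastfoot [ 0.4933 -0.2236  0.0153] [0. 0.]
hL/x [ 0.4985 -0.231   0.1421] [0.0126 0.0126]
h [ 0.4763 -0.2164  0.1274] [0.0007 0.0007]
chamber [ 0.53585297  0.21763466 -0.27734561  0.14913071] [-0.3 -0.9  0.3 -0.5 -0.7 -0.2 -0.2  0.3  0.7  0.6  0.  -0.3  0.3  0.6
 -0.3  0.2]
foot [ 0.4969772  -0.22394991  0.018     ]
foot [ 0.49285305 -0.22545711  0.018     ]
head [ 0.49380522 -0.22223069  0.13      ]
head [ 0.49386005 -0.22311923  0.13      ]
hc [ 0.49880673 -0.20530775  0.13      ]
hc [ 0.47600231 -0.21938949  0.13      ]
hc [ 0.51087812 -0.23015661  0.13      ]
hc [ 0.4896324  -0.24171978  0.13      ]
hcS [ 0.49369313 -0.23997218  0.13      ]
hcS [ 0.48007274 -0.21628787  0.13      ]
hcS [ 0.50345909 -0.20625235  0.13      ]
hcS [ 0.5134872  -0.22866465  0.13      ]
```

```bash
cat > planp.py <<'E'
import numpy as np, heapq
# chamber xz plane, mm. logger: origin foot underside, mast axis u
def seg(poly,n=6):
    return np.vstack([np.linspace(poly[i],poly[(i+1)%len(poly)],n,endpoint=False) for i in range(len(poly))])
box=lambda x0,x1,z0,z1:[(x0,z0),(x1,z0),(x1,z1),(x0,z1)]
log=np.vstack([seg(box(-45,45,0,18),12),seg(box(-5,5,18,86),10),seg(box(-14,14,86,130),8)])
T=94
obs=[(-120,-51,142,150),(27,33,142,150),(33,125,142,155),(68,90,155,191),(-120,-115,0,150),(115,120,0,150),(-120,120,-20,8)]
def clear(pts):
    d=np.full(pts.shape[:-1],1e9)
    for x0,x1,z0,z1 in obs:
        dx=np.maximum(np.maximum(x0-pts[...,0],pts[...,0]-x1),0);dz=np.maximum(np.maximum(z0-pts[...,1],pts[...,1]-z1),0)
        d=np.minimum(d,np.hypot(dx,dz))
    return d.min(-1)
def run(delta):
    g=np.vstack([seg(box(-13,13,0,73),14),seg(box(-42,42,73,200),14)]);g=g@np.array([[np.cos(delta),np.sin(delta)],[-np.sin(delta),np.cos(delta)]]) # tilt -x for +delta
    pts=np.vstack([log,g+[0,T]])
    xs=np.arange(-70,70,3);zs=np.arange(9,200,4);th=np.radians(np.arange(0,71,5))
    C=np.zeros((len(xs),len(zs),len(th)))
    for k,t in enumerate(th):
        r=pts@np.array([[np.cos(t),np.sin(t)],[-np.sin(t),np.cos(t)]])
        for j,z in enumerate(zs):
            C[:,j,k]=clear(r[None]+np.stack([xs,0*xs+z],1)[:,None])
    C[:,0,0]+=20 
    # bottleneck path from z top to bottom upright
    best={};h=[];par={}
    for i in range(len(xs)):
        for k in range(len(th)):
            if C[i,-1,k]>0: heapq.heappush(h,(-C[i,-1,k],0,(i,len(zs)-1,k),None))
    while h:
        c,l,s,p=heapq.heappop(h)
        if s in par: continue
        par[s]=p;best[s]=-c
        if s[1]==0 and s[2]==0:
            path=[];q=s
            while q: path.append((xs[q[0]],zs[q[1]],round(np.degrees(th[q[2]])),round(C[q],1)));q=par[q]
            return -c,path[::-1]
        for d in [(a,b,e) for a in(-1,0,1) for b in(-1,0,1) for e in(-1,0,1)]:
            n=tuple(np.add(s,d))
            if all(0<=n[m]<C.shape[m] for m in range(3)) and n not in par: heapq.heappush(h,(-min(-c,C[n]),l+1,n,s))
    return None
if __name__=='__main__':
    for D in(0,-15,-25):
        r=run(np.radians(D)); print(D,r and r[0])
        if r and D==0: print([p for p in r[1]][-50:])
E
python3 planp.py; python3 -c "
from plant import env;o=env.observe();print({k:o[k] for k in('time','position','ee_rot','ft_force','width')})
from scipy.spatial.transform import Rotation as R;print(R.from_quat(o['ee_rot']).as_matrix().round(3))"
```

```text
0 5.0
[(np.int64(8), np.int64(197), 70, np.float64(28.8)), (np.int64(8), np.int64(193), 70, np.float64(27.6)), (np.int64(8), np.int64(189), 70, np.float64(26.8)), (np.int64(8), np.int64(185), 70, np.float64(26.7)), (np.int64(8), np.int64(181), 70, np.float64(26.7)), (np.int64(8), np.int64(177), 70, np.float64(26.7)), (np.int64(5), np.int64(173), 70, np.float64(24.2)), (np.int64(2), np.int64(169), 70, np.float64(22.6)), (np.int64(-1), np.int64(165), 70, np.float64(21.2)), (np.int64(-4), np.int64(161), 70, np.float64(20.0)), (np.int64(-4), np.int64(157), 65, np.float64(18.6)), (np.int64(-4), np.int64(153), 60, np.float64(17.5)), (np.int64(-4), np.int64(149), 55, np.float64(16.7)), (np.int64(-7), np.int64(145), 55, np.float64(16.1)), (np.int64(-10), np.int64(141), 50, np.float64(14.4)), (np.int64(-13), np.int64(137), 45, np.float64(12.4)), (np.int64(-16), np.int64(133), 40, np.float64(11.3)), (np.int64(-19), np.int64(129), 35, np.float64(9.6)), (np.int64(-22), np.int64(129), 30, np.float64(8.6)), (np.int64(-25), np.int64(125), 25, np.float64(8.3)), (np.int64(-25), np.int64(121), 20, np.
[... 1101 characters left out ...]
4(-31), np.int64(33), 0, np.float64(6.0)), (np.int64(-31), np.int64(29), 0, np.float64(6.0)), (np.int64(-31), np.int64(25), 0, np.float64(6.0)), (np.int64(-31), np.int64(21), 0, np.float64(6.0)), (np.int64(-31), np.int64(17), 0, np.float64(6.0)), (np.int64(-31), np.int64(13), 0, np.float64(5.0)), (np.int64(-34), np.int64(9), 0, np.float64(21.0))]
-15 5.0
-25 1.077991576355382
{'time': 0.15, 'position': array([0.15974659, 0.57790057, 0.23048769]), 'ee_rot': array([ 1.34446102e-01,  9.90920651e-01, -7.00562967e-04, -1.36411319e-04]), 'ft_force': array([-0.5894532 , -0.2070168 ,  0.44413591]), 'width': 0.08554720133329183}
[[-0.964  0.266 -0.   ]
 [ 0.266  0.964 -0.001]
 [ 0.    -0.001 -1.   ]]
```

The manual's scale: shifts go in units of 50 mm. Converting my numbers, -0.146 m is -2.92, -0.144 m is -2.88.

```bash
echo '[-0.58,-0.58,0,0,0,0,-1.16,-1.16,0,0,0,0,-1.72,-1.76,0,0,0,0,-2.3,-2.34,0,0,0,0,-2.88,-2.92,0,0,0,0]' | python3 shift.py 0.07
echo '[-0.58,-0.58,0,0,0,0,-1.16,-1.16,0,0,0,0,-1.72,-1.76,0,0,0,0,-2.3,-2.34,0,0,0,0,-2.88,-2.92,0,0,0,0]' | python3 shift.py
echo '[-0.4,-0.64,0,0,0,0,-0.8,-1.28,0,0,0,0,-1.2,-1.92,0,0,0,0,-1.6,-2.56,0,0,0,0,-2,-3.2,0,0,0,0]' | python3 shift.py
echo '[-0.4,-0.64,0,0,0,0,-0.8,-1.28,0,0,0,0,-1.2,-1.92,0,0,0,0,-1.6,-2.56,0,0,0,0,-2,-3.2,0,0,0,0]' | python3 shift.py
echo '[-0.4,-0.6,0,0,0,0.1,-0.8,-1.2,0,0,0,0.2,-0.94,-1.42,0,0,0,0.3,-0.94,-1.42,0,0,0,0.4,-0.94,-1.42,0,0,0,0.5]' | python3 shift.py
echo '[0,0,0,0,0,0.11,0,0,0,0,0,0.22,0,0,0,0,0,0.33,0,0,0,0,0,0.33]' | python3 shift.py
python3 - <<'E'
from h import *
from plant import env
w=snap('wrist','w1');cv2.imwrite('pics/w1b.png',cv2.resize(w['pixels'],None,fx=1.5,fy=1.5))
o=env.observe();M=R.from_quat(o['ee_rot']).as_matrix()
print(o['time'],o['position'],M.round(3),o['joint_pos'].round(2))
print('to logger tool axes',M.T@(np.array([.494,-.2235,.095])-o['position']))
E
```

```text
time: 0.57
position: [0.26, 0.3974, 0.2308]
ee_rot: [0.134, 0.991, -0.0, -0.0]
ft_force: [0.8, 0.7, 0.1]
width: 0.0702
grip_force: 0.0
time: 0.98
position: [0.36, 0.2183, 0.2313]
ee_rot: [0.134, 0.991, 0.0, 0.0]
ft_force: [0.8, -0.0, -1.1]
width: 0.0697
grip_force: 0.0
time: 1.4
position: [0.4134, 0.0374, 0.2313]
ee_rot: [0.135, 0.991, 0.0, 0.0]
ft_force: [0.3, 0.1, -0.3]
width: 0.0701
grip_force: 0.0
time: 1.82
position: [0.4671, -0.1436, 0.2311]
ee_rot: [0.135, 0.991, 0.0, 0.0]
ft_force: [-0.1, 0.3, 1.0]
width: 0.0702
grip_force: 0.0
time: 2.23
position: [0.4932, -0.2238, 0.2305]
ee_rot: [0.379, 0.925, 0.0, -0.001]
ft_force: [0.8, 0.2, 0.1]
width: 0.0704
grip_force: 0.0
time: 2.57
position: [0.4933, -0.2225, 0.2309]
ee_rot: [0.525, 0.851, -0.0, -0.0]
ft_force: [0.5, 0.2, -0.5]
width: 0.0703
grip_force: 0.0
2.6167 [ 0.49333438 -0.22251563  0.23098242] [[-0.455  0.89  -0.   ]
 [ 0.89   0.455  0.   ]
 [ 0.    -0.    -1.   ]] [-0.52 -0.03  1.65 -0.    1.52 -0.99]
to logger tool axes [-0.00124349  0.00018782  0.1359818 ]
```

View pics/w1b.png

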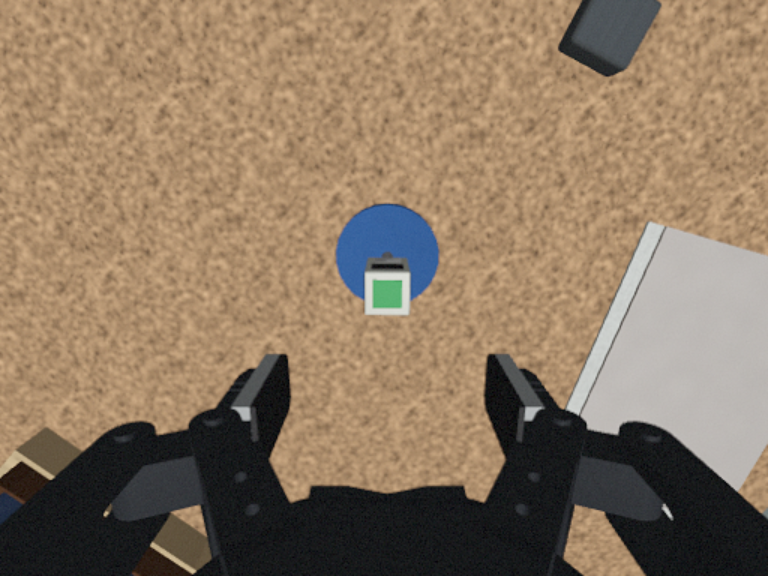

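```bash
python3 -c "
from h import *
print(atz(load('w1'),258-.2,195.3,.13), atz(load('w1'),258-.2,169,.018))"
echo '[-0.02,0,0.7,0,0,0,-0.02,0,1.4,0,0,0,-0.02,0,2,0,0,0,-0.02,0,2.5,0,0,0,-0.02,0,2.72,0,0,0]' | python3 shift.py
echo '[0,0,0,0,0,0,0,0,0,0,0,0,0,0,0,0,0,0,0,0,0,0,0,0,0,0,0,0,0,0]' | python3 shift.py 0.02 45
echo '[0,0,0,0,0,0,0,0,0,0,0,0]' | python3 shift.py
```

```text
[ 0.49233895 -0.22274756  0.13      ] [ 0.49112819 -0.22056364  0.018     ]
time: 3.03
position: [0.4915, -0.222, 0.0909]
ee_rot: [0.521, 0.854, -0.0, -0.003]
ft_force: [-0.1, 0.4, -1.3]
width: 0.0702
grip_force: 0.0
time: 3.45
position: [0.4954, -0.2244, 0.0977]
ee_rot: [0.522, 0.853, 0.0, 0.002]
ft_force: [-1.1, -0.6, 6.0]
width: 0.0271
grip_force: 49.2
time: 3.62
position: [0.4954, -0.2244, 0.0977]
ee_rot: [0.522, 0.853, -0.0, 0.002]
ft_force: [-0.5, 0.7, 6.3]
width: 0.0276
grip_force: 49.3
```

```bash
cat > go.py <<'E'
import sys
from h import *
from plant import env
C=np.array([.5359,.2176,0]);A=-.2773;T=.097
Rc=R.from_euler('z',A)
def state(o=None):
    o=o or env.observe();M=R.from_quat(o['ee_rot']);p=Rc.inv().apply(np.array(o['position'])-C)
    m=(Rc.inv()*M).as_matrix();th=np.degrees(np.arctan2(m[0,2],-m[2,2]))
    g=Rc.inv().apply(np.array(o['position'])+T*M.as_matrix()[:,2]-C)
    return o,M,p,th,g,m
if __name__=='__main__':
    o,M,p,th,g,m=state()
    print('t',round(o['time'],2),'tcp_ch',(p*1e3).round(1),'logger_ch',(g*1e3).round(1),'lean',round(th,1),'ydir',m[:,1].round(3),'F',np.round(o['ft_force'],1),'w',round(o['width'],4),'q',np.round(o['joint_pos'],2))
    P,Q=np.array(o['position']),M
    for a in sys.argv[1:]:
        ox,oz,t=map(float,a.split(','));t=np.radians(t)
        W=Rc*R.from_matrix([[-np.cos(t),0,np.sin(t)],[0,1,0],[-np.sin(t),0,-np.cos(t)]])
        X=C+Rc.apply([ox/1e3-T*np.sin(t),0,oz/1e3+T*np.cos(t)])
        print(a,'shift',Q.inv().apply(X-P).round(4),'rot',(Q.inv()*W).as_rotvec().round(3)); P,Q=X,W
E
echo '[0,0,-0.4,0,0,0,0,0,-1.1,0,0,0,0,0,-1.9,0,0,0,0,0,-2.7,0,0,0,0,0,-3.2,0,0,0]' | python3 shift.py
echo '[0,0,0,0,0,0,0,0,0,0,0,0]' | python3 shift.py
python3 go.py -130,170,0 -30,220,20 -4,205,55
```

```text
time: 4.03
position: [0.4951, -0.224, 0.2608]
ee_rot: [0.522, 0.853, 0.0, 0.003]
ft_force: [0.5, 0.2, -1.1]
width: 0.0273
grip_force: 48.3
time: 4.2
position: [0.4951, -0.2241, 0.2581]
ee_rot: [0.522, 0.853, 0.0, 0.003]
ft_force: [0.4, 0.9, -2.1]
width: 0.0275
grip_force: 48.3
t 4.2 tcp_ch [  81.7 -436.   258.1] logger_ch [  82.2 -436.1  161.1] lean 0.3 ydir [0.733 0.681 0.003] F [ 0.4  0.9 -2.1] w 0.0275 q [-0.52 -0.04  1.61  0.    1.56 -0.99]
-130,170,0 shift [ 0.4635  0.1416 -0.0105] rot [ 0.001  0.005 -0.822]
-30,220,20 shift [-0.0668  0.     -0.0442] rot [ 0.    -0.349  0.   ]
-4,205,55 shift [0.0363 0.     0.0405] rot [ 0.    -0.611 -0.   ]
```

Converted, 0.19 m is 3.8, 0.058 m is 1.16.

```bash
echo '[0.6,0.18,-0.2,0,0,0,1.4,0.42,-0.4,0,0,0,2.2,0.68,-0.6,0,0,0,3,0.92,-0.8,0,0,0,3.8,1.16,-0.8,0,0,0]' | python3 shift.py | head -2
echo '[0.76,0.24,0,0,0,0,1.52,0.46,0,0,0,0,2.28,0.7,0,0,0,0,3.04,0.92,0,0,0,0,3.8,1.16,0,0,0,0]' | python3 shift.py | head -2
echo '[0.6,0.2,0,0,0,-0.12,1.2,0.4,0,0,0,-0.24,1.66,0.52,0,0,0,-0.36,1.66,0.52,0,0,0,-0.48,1.66,0.52,0,0,0,-0.6]' | python3 shift.py | head -2
echo '[0,0,0,0,0,-0.11,0,0,0,0,0,-0.222,0,0,0,0,0,-0.222]' | python3 shift.py | head -2
python3 go.py -30,220,20 -4,205,55
python3 - <<'E'
from h import *
a=snap('scene','s2');b=snap('side','d2')
cv2.imwrite('pics/c2.png',np.hstack([cv2.resize(c['pixels'][40:240,l:l+160],None,fx=2.5,fy=2.5,interpolation=2) for c,l in((a,260),(b,110))]))
E
```

```text
time: 4.62
position: [0.4594, -0.0305, 0.295]
time: 5.03
position: [0.4239, 0.1653, 0.2932]
time: 5.45
position: [0.4096, 0.2507, 0.2927]
time: 5.7
position: [0.4103, 0.2492, 0.293]
t 5.7 tcp_ch [-129.5   -4.   293. ] logger_ch [-129.8   -4.2  196. ] lean -0.2 ydir [-0.005  1.    -0.002] F [ 0.9 -0.6 -0.9] w 0.0274 q [ 0.44 -0.21  1.71 -0.    1.65 -0.86]
-30,220,20 shift [-0.0663  0.0036 -0.0184] rot [-0.001 -0.352  0.006]
-4,205,55 shift [0.0363 0.     0.0405] rot [ 0.    -0.611 -0.   ]
```

View pics/c2.png

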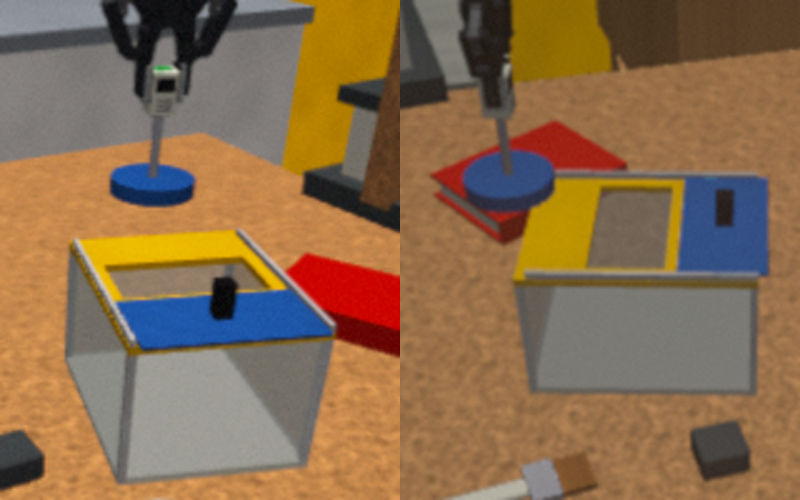

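```bash
python3 - <<'E'
from go import *
a,b=load('s2'),load('d2')
f=lambda P:((Rc.inv().apply(P-C))*1e3).round(1)
p,e=tri((a,260+156/2.5-.5,40+176/2.5-.5),(b,110+108/2.5-.5,40+172/2.5-.5));print('mast base',f(p),e)
# foot top ellipse centres: scene x111-194,y166-~192 ; side 464-554,y152-200
p,e=tri((a,260+152.5/2.5-.5,40+180/2.5-.5),(b,110+109/2.5-.5,40+178/2.5-.5));print('foot top c',f(p),e)
E
echo '[-0.4,0.02,-0.12,0,-0.11,0,-0.8,0.04,-0.24,0,-0.23,0,-1.32,0.072,-0.36,0,-0.35,0.006,-1.32,0.072,-0.36,0,-0.35,0.006]' | python3 shift.py | head -2
echo '[0.16,0,0.16,0,-0.12,0,0.32,0,0.32,0,-0.24,0,0.48,0,0.48,0,-0.36,0,0.64,0,0.68,0,-0.49,0,0.726,0,0.81,0,-0.61,0]' | python3 shift.py|head -2
echo '[0,0,0,0,0,0,0,0,0,0,0,0]' | python3 shift.py |head -2
python3 go.py -4,165,55 -4,149,55 -10,141,50 -19,129,35 -25,121,20 -33,103,0
```

```text
mast base [-131.6    0.   213.2] [6.458004263111601e-05, 6.45800426312e-05]
foot top c [-130.6   -4.   209. ] [0.00022959557356069677, 0.00022959557356071815]
time: 6.13
position: [0.4765, 0.2348, 0.3133]
time: 6.55
position: [0.4549, 0.2401, 0.2615]
time: 6.72
position: [0.4537, 0.2396, 0.2582]
t 6.72 tcp_ch [-85.1  -1.3 258.2] logger_ch [ -6.1  -2.1 201.9] lean 54.6 ydir [ 0.006  1.    -0.006] F [ 0.9 -0.  -0.7] w 0.0271 q [ 0.95 -0.47  2.25 -0.99  1.18 -0.02]
-4,165,55 shift [0.0296 0.0016 0.0231] rot [-0.009 -0.008  0.002]
-4,149,55 shift [0.0131 0.     0.0092] rot [0. 0. 0.]
-10,141,50 shift [ 0.0015 -0.      0.    ] rot [0.    0.087 0.   ]
-19,129,35 shift [-0.0101 -0.      0.0041] rot [0.    0.262 0.   ]
-25,121,20 shift [-0.0156  0.      0.0064] rot [-0.     0.262  0.   ]
-33,103,0 shift [-0.0195  0.      0.02  ] rot [0.    0.349 0.   ]
```

```bash
cat > chk.py <<'E'
import sys
from planp import *
def chk(w,T=97):
    g=np.vstack([seg(box(-13,13,0,73),14),seg(box(-42,42,73,200),14)])
    pts=np.vstack([log-[0,T],g]);out=[]
    rot=lambda t:np.array([[np.cos(t),np.sin(t)],[-np.sin(t),np.cos(t)]])
    tc=[np.array([x-T*np.sin(np.radians(t)),z+T*np.cos(np.radians(t)),t]) for x,z,t in w]
    for a,b in zip(tc,tc[1:]):
        c=[]
        for s in np.linspace(0,1,9):
            q=a+(b-a)*s;r=pts@rot(np.radians(q[2]))+q[:2];c.append(clear(r[None])[0])
        out.append(round(min(c),1))
    return out
for W in sys.argv[1:]: print(chk([tuple(map(float,a.split(','))) for a in W.split()]))
E
python3 chk.py '-5,200,55 -4,165,55 -4,149,55 -10,141,50 -19,129,35 -25,121,20 -33,103,0 -28,80,0 -16,60,0 -14,12,0' '-5,200,55 -4,165,55 -8,143,50 -19,129,33 -32,108,8 -33,100,0 -15,60,0 -13,12,0' '-5,200,55 -4,165,55 -8,143,50 -19,129,33 -30,112,10 -30,100,0 -30,80,0 -17,60,0 -13,12,0'
```

```text
[np.float64(6.2), np.float64(7.4), np.float64(14.4), np.float64(9.6), np.float64(8.7), np.float64(9.4), np.float64(13.0), np.float64(16.0), np.float64(4.0)]
[np.float64(6.2), np.float64(7.4), np.float64(9.0), np.float64(7.9), np.float64(8.0), np.float64(13.0), np.float64(4.0)]
[np.float64(6.2), np.float64(7.4), np.float64(9.0), np.float64(8.1), np.float64(9.4), np.float64(16.0), np.float64(14.6), np.float64(4.0)]
```

Converted, 0.0296 m is 0.592, 0.0231 m is 0.462.

```bash
echo '[0.2,0.01,0.16,0,0,0,0.4,0.02,0.32,0,0,0,0.592,0.032,0.462,-0.009,-0.008,0,0.592,0.032,0.462,-0.009,-0.008,0,0.592,0.032,0.462,-0.009,-0.008,0]' | python3 shift.py
python3 go.py -4,149,55 -10,141,50 -19,129,35 -25,121,20
```

```text
time: 7.13
position: [0.4595, 0.2411, 0.2267]
ee_rot: [0.125, 0.877, -0.062, 0.46]
ft_force: [0.5, 0.5, -0.9]
width: 0.0275
grip_force: 47.6
t 7.13 tcp_ch [-79.9   1.7 226.7] logger_ch [ -0.2   1.9 171.4] lean 55.3 ydir [0.003 1.    0.007] F [ 0.5  0.5 -0.9] w 0.0275 q [ 0.94 -0.42  2.29 -1.03  1.12  0.07]
-4,149,55 shift [ 0.0201 -0.0019  0.0096] rot [ 0.002  0.005 -0.007]
-10,141,50 shift [ 0.0015 -0.      0.    ] rot [0.    0.087 0.   ]
-19,129,35 shift [-0.0101 -0.      0.0041] rot [0.    0.262 0.   ]
-25,121,20 shift [-0.0156  0.      0.0064] rot [-0.     0.262  0.   ]
```

Converted, 0.015 m is 0.3, 0.008 m is 0.16.

```bash
echo '[0.16,-0.03,0.08,0,0,0,0.3,-0.038,0.14,0,0,0,0.3,-0.038,0.14,0,0,0,0.3,-0.038,0.14,0,0,0]' | python3 shift.py >/dev/null
python3 go.py -4,149,55 -10,141,50
python3 - <<'E'
from h import *
a=snap('scene','s3');b=snap('side','d3')
cv2.imwrite('pics/c3.png',np.hstack([cv2.resize(c['pixels'][t:t+110,l:l+100],None,fx=4,fy=4,interpolation=2) for c,l,t in((a,285,95),(b,155,75))]))
E
```

```text
t 7.47 tcp_ch [-8.380e+01 -2.000e-01  2.084e+02] logger_ch [-4.000e+00  1.000e-01  1.533e+02] lean 55.4 ydir [-0.001  1.     0.005] F [-0.1 -1.1 -1.7] w 0.0275 q [ 0.95 -0.4   2.31 -1.05  1.1   0.11]
-4,149,55 shift [0.0029 0.0002 0.0025] rot [ 0.004  0.007 -0.004]
-10,141,50 shift [ 0.0015 -0.      0.    ] rot [0.    0.087 0.   ]
```

View pics/c3.png

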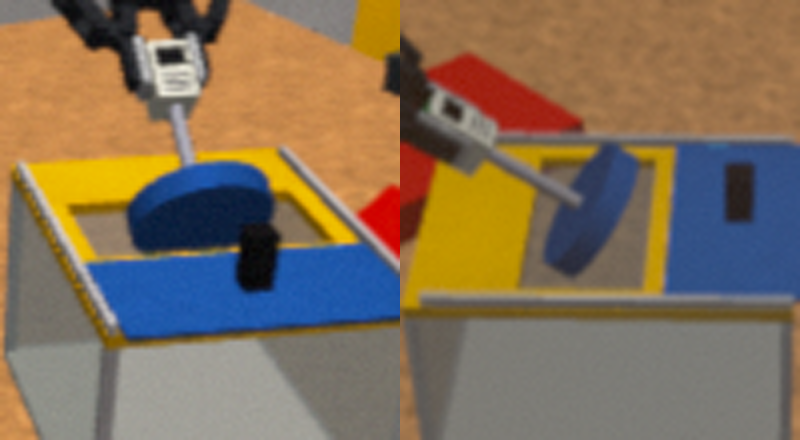

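Converted, 0.0044 m is 0.088, 0.0025 m is 0.05.

```bash
echo '[0.06,0.004,0.05,0,0,0,0.088,0.004,0.05,0,0.09,0,0.088,0.004,0.05,0,0.09,0]' | python3 shift.py | sed -n 1p\;4p
python3 go.py -10,141,50 -19,129,35
echo '[-0.08,0,0.03,0,0.09,0,-0.14,0,0.06,0,0.18,0,-0.2,0,0.08,0,0.26,0,-0.2,0,0.08,0,0.26,0]' | python3 shift.py | sed -n 1p\;4p
python3 go.py -19,129,35 -25,121,20 -32,106,0 -30,90,0
```

```text
time: 7.82
ft_force: [1.1, 0.6, 0.5]
t 7.82 tcp_ch [-84.    1.6 205.3] logger_ch [ -9.5   2.3 143.2] lean 50.1 ydir [-0.002  1.     0.009] F [1.1 0.6 0.5] w 0.0273 q [ 0.9  -0.42  2.28 -0.93  1.08 -0.01]
-10,141,50 shift [ 0.0017 -0.0016  0.001 ] rot [ 0.007  0.002 -0.006]
-19,129,35 shift [-0.0101 -0.      0.0041] rot [0.    0.262 0.   ]
time: 8.15
ft_force: [1.5, 0.1, -0.6]
t 8.15 tcp_ch [-72.    1.1 213. ] logger_ch [-15.6   1.8 134.1] lean 35.5 ydir [0.002 1.    0.011] F [ 1.5  0.1 -0.6] w 0.0273 q [ 0.71 -0.41  2.14 -0.57  1.11 -0.4 ]
-19,129,35 shift [ 0.0048 -0.0011  0.0021] rot [ 0.007  0.009 -0.008]
-25,121,20 shift [-0.0156  0.      0.0064] rot [-0.     0.262  0.   ]
-32,106,0 shift [-0.0215  0.      0.0176] rot [0.    0.349 0.   ]
-30,90,0 shift [-0.002  0.     0.016] rot [0. 0. 0.]
```

```bash
echo '[0.096,-0.02,0.04,0.007,0.009,-0.008,-0.008,-0.02,0.08,0.007,0.1,-0.008,-0.112,-0.02,0.126,0.007,0.19,-0.008,-0.216,-0.02,0.17,0.007,0.27,-0.008,-0.216,-0.02,0.17,0.007,0.27,-0.008]' | python3 shift.py | sed -n 1p\;4p
echo '[0,0,0,0,0,0]' | python3 shift.py | sed -n 4p
python3 go.py -25,121,20 -32,106,0 -30,90,0; python3 chk.py '-25,121,20 -32,106,0' '-22,125,20 -28,115,10 -31,106,0'
```

```text
time: 8.57
ft_force: [1.5, 0.7, -2.3]
ft_force: [-0.0, -0.2, -1.9]
t 8.65 tcp_ch [-60.8  -2.  206.7] logger_ch [-27.6  -2.6 115.6] lean 20.0 ydir [-0.001  1.    -0.008] F [-0.  -0.2 -1.9] w 0.0275 q [ 0.53 -0.27  1.96 -0.27  1.23 -0.7 ]
-25,121,20 shift [-0.0043  0.0019 -0.0042] rot [-0.007  0.001  0.004]
-32,106,0 shift [-0.0215  0.      0.0176] rot [0.    0.349 0.   ]
-30,90,0 shift [-0.002  0.     0.016] rot [0. 0. 0.]
[np.float64(9.7)]
[np.float64(6.9), np.float64(11.6)]
```

```bash
python3 chk.py '-27.6,115.6,20 -32,104,0 -30,85,0 -17,60,0 -14,30,0 -13,12,0'; python3 go.py -32,104,0
echo '[-0.172,0.014,0.086,-0.002,0.11,0.001,-0.344,0.026,0.172,-0.005,0.23,0.002,-0.516,0.038,0.268,-0.007,0.35,0.004,-0.516,0.038,0.268,-0.007,0.35,0.004,-0.516,0.038,0.268,-0.007,0.35,0.004]' | python3 shift.py | sed -n 1p\;4p
python3 go.py -32,104,0 -30,85,0 -16,60,0 -13,30,0
```

```text
[np.float64(5.6), np.float64(14.0), np.float64(16.0), np.float64(20.0), np.float64(4.0)]
t 8.65 tcp_ch [-60.8  -2.  206.7] logger_ch [-27.6  -2.6 115.6] lean 20.0 ydir [-0.001  1.    -0.008] F [-0.  -0.2 -1.9] w 0.0275 q [ 0.53 -0.27  1.96 -0.27  1.23 -0.7 ]
-32,104,0 shift [-0.0251  0.002   0.0152] rot [-0.007  0.35   0.003]
time: 9.07
ft_force: [-0.7, -0.2, -2.5]
t 9.07 tcp_ch [-32.9  -0.4 200. ] logger_ch [-33.4  -0.8 103. ] lean -0.3 ydir [ 0.001  1.    -0.004] F [-0.7 -0.2 -2.5] w 0.0274 q [ 0.33  0.03  1.66 -0.    1.47 -0.96]
-32,104,0 shift [-0.0009  0.0004 -0.001 ] rot [-0.004 -0.005 -0.001]
-30,85,0 shift [-0.002  0.     0.019] rot [0. 0. 0.]
-16,60,0 shift [-0.014 -0.     0.025] rot [0. 0. 0.]
-13,30,0 shift [-0.003  0.     0.03 ] rot [0. 0. 0.]
```

Converted, -0.02 m is -0.4, 0.07 m is 1.4.

```bash
echo '[-0.06,0.008,0.36,-0.004,-0.005,0,-0.2,0.008,0.64,-0.004,-0.005,0,-0.34,0.008,0.92,-0.004,-0.005,0,-0.4,0.008,1.2,-0.004,-0.005,0,-0.4,0.008,1.4,-0.004,-0.005,0]' | python3 shift.py | sed -n 1p\;4p
echo '[0,0,0,0,0,0,0,0,0,0,0,0]' | python3 shift.py | sed -n 4p
python3 go.py -13,15,0
python3 - <<'E'
from h import *
a=snap('scene','s4');b=snap('side','d4')
cv2.imwrite('pics/c4.png',np.hstack([cv2.resize(c['pixels'][t:t+130,l:l+100],None,fx=4,fy=4,interpolation=2) for c,l,t in((a,285,110),(b,155,75))]))
E
```

```text
time: 9.48
ft_force: [0.3, -0.6, -0.8]
ft_force: [-0.5, -0.4, -1.6]
t 9.65 tcp_ch [-14.1   2.  134.1] logger_ch [-13.8   2.6  37.1] lean 0.2 ydir [-0.003  1.     0.006] F [-0.5 -0.4 -1.6] w 0.0277 q [ 0.31  0.11  1.69  0.    1.33 -0.99]
-13,15,0 shift [-0.001  -0.0022  0.0221] rot [0.006 0.003 0.003]
```

View pics/c4.png

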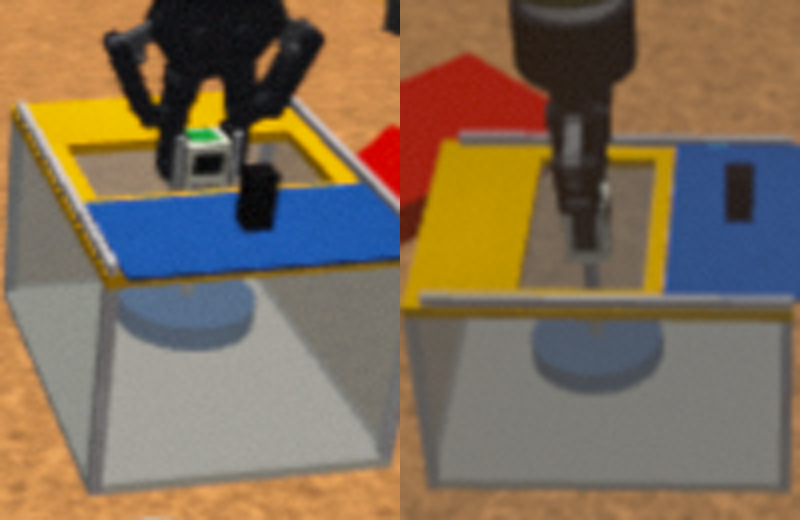

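The manual's scale: shifts go in units of 50 mm. Converting my numbers, 0.02 m is 0.4, 0.014 m is 0.28.

```bash
echo '[-0.02,-0.04,0.14,0.006,0.003,0.003,-0.02,-0.04,0.28,0.006,0.003,0.003,-0.02,-0.04,0.4,0.006,0.003,0.003,-0.02,-0.04,0.4,0.006,0.003,0.003,-0.02,-0.04,0.4,0.006,0.003,0.003]' | python3 shift.py | sed -n 4p
python3 go.py -13,8,0
echo '[0,0,0.02,0,0,0,0,0,0.04,0,0,0,0,0,0.06,0,0,0,0,0,0.06,0,0,0]' | python3 shift.py | sed -n 4p
python3 go.py -13,8,0
```

```text
ft_force: [0.2, -0.3, -1.9]
t 10.17 tcp_ch [-11.7  -0.2 113.5] logger_ch [-11.8  -0.2  16.5] lean -0.1 ydir [0.001 1.    0.001] F [ 0.2 -0.3 -1.9] w 0.0279 q [ 0.31  0.13  1.7   0.    1.3  -0.99]
-13,8,0 shift [0.0013 0.0002 0.0085] rot [ 0.001 -0.001 -0.001]
ft_force: [-0.3, 0.9, -1.0]
t 10.5 tcp_ch [-11.2   0.2 111.4] logger_ch [-11.2   0.4  14.4] lean -0.0 ydir [0.001 1.    0.002] F [-0.3  0.9 -1. ] w 0.0271 q [ 0.31  0.14  1.71  0.    1.3  -0.99]
-13,8,0 shift [ 0.0018 -0.0002  0.0064] rot [ 0.002 -0.    -0.001]
```

```bash
for i in 1; do :; done
echo '[0,0,0.02,0,0,0,0,0,0.04,0,0,0,0,0,0.06,0,0,0,0,0,0.06,0,0,0]' | python3 shift.py | sed -n 2p\;4p
echo '[0,0,0.016,0,0,0,0,0,0.03,0,0,0,0,0,0.03,0,0,0]' | python3 shift.py | sed -n 2p\;4p
```

```text
position: [0.525, 0.2209, 0.1082]
ft_force: [-0.8, 0.4, -1.6]
position: [0.5251, 0.2209, 0.1068]
ft_force: [-0.3, -0.3, -1.4]
```

Converted, 0.001 m is 0.02, 0.0005 m is 0.01.

```bash
echo '[0,0,0.01,0,0,0,0,0,0.02,0,0,0,0,0,0.02,0,0,0]' | python3 shift.py | sed -n 2p\;4p
```

```text
position: [0.5253, 0.2209, 0.1061]
ft_force: [0.4, -0.1, 0.1]
```

Converted, 0.001 m is 0.02, 0.0005 m is 0.01.

```bash
echo '[0,0,0.01,0,0,0,0,0,0.02,0,0,0,0,0,0.02,0,0,0]' | python3 shift.py | sed -n 2p\;4p
python3 go.py -13,8,0
```

```text
position: [0.5257, 0.2209, 0.1059]
ft_force: [-0.5, -1.3, 4.9]
t 11.58 tcp_ch [-10.8   0.4 105.9] logger_ch [-10.7   0.6   8.9] lean 0.1 ydir [0.001 1.    0.002] F [-0.5 -1.3  4.9] w 0.027 q [ 0.31  0.14  1.71  0.    1.29 -0.99]
-13,8,0 shift [ 0.0022 -0.0004  0.0009] rot [ 0.002  0.001 -0.001]
```

Converted, -0.12 m is -2.4, -0.09 m is -1.8.

```bash
echo '[0,0,0,0,0,0,0,0,0,0,0,0,0,0,0,0,0,0]' | python3 shift.py 0.034 | sed -n 4,6p
echo '[0,0,0,0,0,0,0,0,0,0,0,0,0,0,0,0,0,0]' | python3 shift.py 0.05 | sed -n 4,6p
echo '[0,0,-0.2,0,0,0,0,0,-0.6,0,0,0,0,0,-1.2,0,0,0,0,0,-1.8,0,0,0,0,0,-2.4,0,0,0]' | python3 shift.py | sed -n 2p\;4p
echo '[0,0,0,0,0,0]' | python3 shift.py 0 20 | sed -n 2p
python3 - <<'E'
from go import *
a=snap('scene','s5');b=snap('side','d5')
cv2.imwrite('pics/c5.png',np.hstack([cv2.resize(c['pixels'][t:t+130,l:l+100],None,fx=4,fy=4,interpolation=2) for c,l,t in((a,285,110),(b,155,75))]))
E
python3 go.py
```

```text
ft_force: [0.4, 0.2, -0.6]
width: 0.0341
grip_force: 0.0
ft_force: [0.3, -0.8, 0.3]
width: 0.0501
grip_force: 0.0
position: [0.5248, 0.2206, 0.2269]
ft_force: [0.4, -0.6, 0.5]
position: [0.5284, 0.2218, 0.2338]
t 12.68 tcp_ch [-10.2   0.8 227.8] logger_ch [ -9.8   1.2 130.8] lean 0.2 ydir [0.001 1.    0.004] F [ 0.1 -0.7  0. ] w 0.0242 q [ 0.31  0.05  1.58  0.    1.51 -0.99]
```

View pics/c5.png

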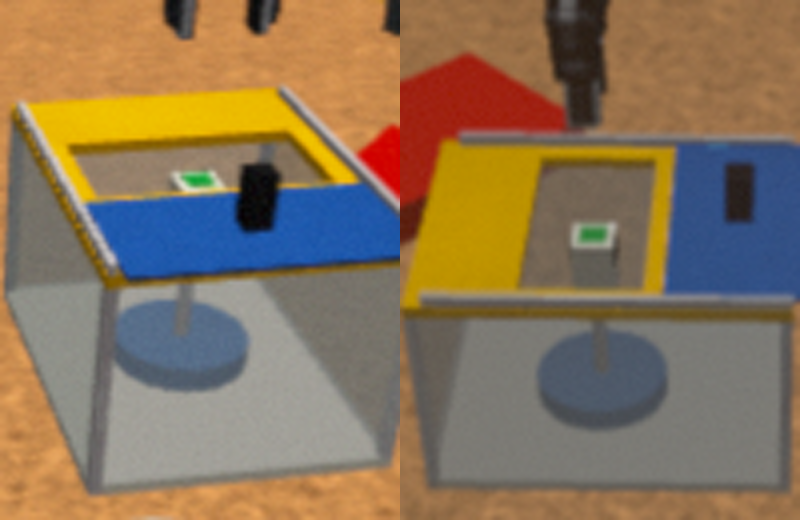

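```bash
python3 - <<'E'
from go import *
a,b=load('s5'),load('d5');f=lambda P:((Rc.inv().apply(P-C))*1e3).round(1)
S=lambda x,y:(a,285+x/4-.4,110+y/4-.4);D=lambda x,y:(b,155+(x-400)/4-.4,75+y/4-.4)
p,e=tri(S(197,180),D(593,234));print('head top',f(p),e)
p,e=tri(S(260,169),D(741,169));print('knob top',f(p),e)
p,e=tri(S(183,330),D(600,371));print('mast base',f(p),e)
E
echo '[-0.6,0,0,0,0,0,-1.2,0,0,0,0,0,-1.8,0,0,0,0,0,-2.4,0,0,0,0,0,-2.66,0,0,0,0,0]' | python3 shift.py | sed -n 4,5p
echo '[0,0,0,0,0,0,0,0,0,0,0,0]' | python3 shift.py | sed -n 4,5p
python3 go.py
```

```text
head top [-10.4   0.6 138.6] [0.000383198338033638, 0.0003831983380336209]
knob top [ 86.4  -1.9 191.3] [0.00021148955682574532, 0.00021148955682572006]
mast base [-12.8   3.1  24.5] [0.0016650890614839065, 0.0016650890614839113]
ft_force: [0.2, 0.2, -1.0]
width: -0.0
ft_force: [-0.2, 0.7, 0.5]
width: 0.0001
t 13.27 tcp_ch [121.2  -0.7 222.9] logger_ch [120.9  -0.7 125.9] lean -0.2 ydir [0.002 1.    0.   ] F [-0.2  0.7  0.5] w 0.0001 q [ 0.2   0.35  1.25  0.    1.54 -1.09]
```

```bash
echo '[-0.04,0,0.3,0,0,0,-0.04,0,0.6,0,0,0,-0.04,0,0.9,0,0,0,-0.04,0,1.06,0,0,0,-0.04,0,1.06,0,0,0]' | python3 shift.py | sed -n 2p\;4p
python3 go.py
echo '[0.1,0,0,0,0,0,0.24,0,0,0,0,0,0.4,0,0,0,0,0,0.56,0,0,0,0,0,0.72,0,0,0,0,0]' | python3 shift.py | sed -n 4p
python3 go.py
```

```text
position: [0.6522, 0.1839, 0.1681]
ft_force: [-0.4, -1.2, -0.4]
t 13.68 tcp_ch [121.1  -0.5 168.1] logger_ch [120.6  -0.6  71.1] lean -0.3 ydir [-0.     1.    -0.001] F [-0.4 -1.2 -0.4] w 0.0001 q [ 0.2   0.38  1.32  0.    1.45 -1.1 ]
ft_force: [1.6, -0.3, 1.5]
t 14.1 tcp_ch [ 87.4   0.4 173.2] logger_ch [87.6  0.7 76.2] lean 0.1 ydir [0.001 1.    0.003] F [ 1.6 -0.3  1.5] w 0.0004 q [ 0.22  0.29  1.41  0.    1.44 -1.07]
```

```bash
echo '[0.16,0,0,0,0,0,0.32,0,0,0,0,0,0.48,0,0,0,0,0,0.64,0,0,0,0,0,0.8,0,0,0,0,0]' | python3 shift.py | sed -n 4p
echo '[0.14,0,0.04,0,0,0,0.28,0,0.04,0,0,0,0.4,0,0.04,0,0,0,0.5,0,0.04,0,0,0,0.56,0,0.04,0,0,0]' | python3 shift.py | sed -n 4p
python3 go.py
```

```text
ft_force: [1.4, 1.2, 0.7]
ft_force: [0.8, -0.5, -0.8]
t 14.93 tcp_ch [ 19.   -0.  169.6] logger_ch [18.9  0.1 72.6] lean -0.0 ydir [0.001 1.    0.001] F [ 0.8 -0.5 -0.8] w -0.0002 q [ 0.28  0.15  1.58  0.    1.41 -1.01]
```

```bash
echo '[0.04,0,0,0,0,0,0.08,0,0,0,0,0,0.12,0,0,0,0,0,0.14,0,0,0,0,0]' | python3 shift.py | sed -n 4p
python3 go.py
echo '[0.02,0,0,0,0,0,0.04,0,0,0,0,0,0.06,0,0,0,0,0,0.06,0,0,0,0,0]' | python3 shift.py | sed -n 4p
python3 go.py
```

```text
ft_force: [0.7, -0.6, -0.7]
t 15.27 tcp_ch [ 12.7   0.  169.9] logger_ch [12.6  0.2 72.9] lean -0.0 ydir [0.001 1.    0.002] F [ 0.7 -0.6 -0.7] w 0.0002 q [ 0.28  0.13  1.6   0.    1.41 -1.01]
ft_force: [0.3, -0.4, -0.6]
t 15.6 tcp_ch [9.6e+00 1.0e-01 1.7e+02] logger_ch [ 9.6  0.3 73. ] lean -0.0 ydir [0.001 1.    0.002] F [ 0.3 -0.4 -0.6] w 0.0001 q [ 0.29  0.13  1.6   0.    1.41 -1.01]
```

```bash
echo '[0.02,0,0,0,0,0,0.04,0,0,0,0,0,0.04,0,0,0,0,0]' | python3 shift.py | sed -n 4p
echo '[0.02,0,0,0,0,0,0.04,0,0,0,0,0,0.04,0,0,0,0,0]' | python3 shift.py | sed -n 4p
python3 go.py
python3 - <<'E'
from go import *
a=snap('scene','s6');b=snap('side','d6')
cv2.imwrite('pics/c6.png',np.hstack([cv2.resize(c['pixels'][t:t+130,l:l+100],None,fx=4,fy=4,interpolation=2) for c,l,t in((a,285,110),(b,155,75))]))
E
```

```text
ft_force: [3.7, -0.7, -1.1]
ft_force: [14.4, -2.6, -7.8]
t 16.1 tcp_ch [8.100e+00 1.000e-01 1.701e+02] logger_ch [ 8.6  0.4 73.1] lean 0.3 ydir [0.002 1.    0.003] F [14.4 -2.6 -7.8] w -0.0 q [ 0.29  0.12  1.61 -0.    1.4  -1.  ]
```

View pics/c6.png

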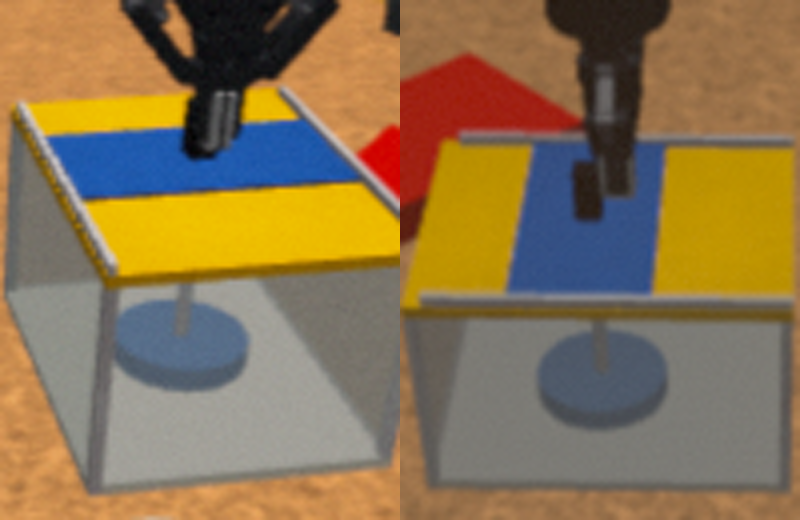

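Shutter is hard against its stop (15 N reaction at the predicted closed position), and the logger is still upright. I'll back off, rise, and check.

```bash
echo '[-0.08,0,0,0,0,0,-0.24,0,0,0,0,0,-0.4,0,-0.2,0,0,0,-0.4,0,-0.8,0,0,0,-0.4,0,-1.6,0,0,0]' | python3 shift.py | sed -n 2p\;4p
echo '[0,0,-0.4,0,0,0,0,0,-0.8,0,0,0,0,0,-0.8,0,0,0,0,0,-0.8,0,0,0]' | python3 shift.py | sed -n 2p\;4p
python3 - <<'E'
from go import *
a=snap('scene','s7');b=snap('side','d7')
cv2.imwrite('pics/c7.png',np.hstack([cv2.resize(c['pixels'][t:t+130,l:l+100],None,fx=4,fy=4,interpolation=2) for c,l,t in((a,285,110),(b,155,75))]))
E
```

```text
position: [0.5586, 0.2097, 0.2463]
ft_force: [0.4, 0.4, 0.2]
position: [0.5615, 0.2107, 0.2915]
ft_force: [-0.7, -0.3, -0.7]
```

View pics/c7.png

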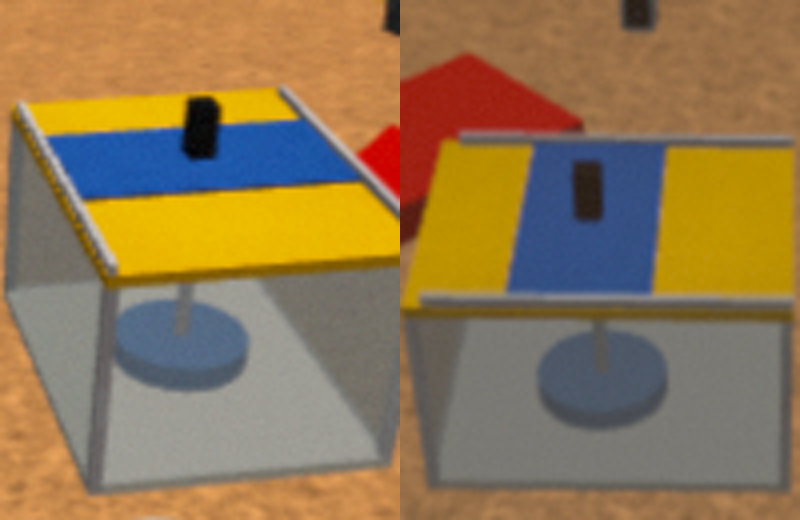

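The shutter covers the mouth with its knob over the mouth's centre. The logger stands upright below it, and the gripper is clear of everything.

```bash
python3 -c "
from plant import env
print(env.close_job())"
```

```text
the job is handed in; nothing more can be done
None
```

The logger stands upright and released on the chamber floor, and the blue shutter is closed against its stop. The jar, weight and brush were not touched, and the job was handed in at about 17 s of the 58 s allowed.

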